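Open the leak tester's battery bay

ROBOT

A 7-joint arm with a two-finger parallel gripper is mounted at the origin on the work surface. World frame = base frame: x ahead of the robot, y to its left, z up, the work surface at z = 0. Lengths are in mm, angles in rad, forces in N, time in s.
With the tool pointing down it reaches from about 425 to 950 mm from the base axis. Payload 4.7 kg.
Tool frame: the origin (TCP) lies at the very end of the fingers, on their centre line; the grasp point (between the pads) lies 19 mm behind it; z points along the fingers, y is the line along which they close (so a half turn about z gives the same grasp; the last joint's range is limited). The gripper opens to 87 mm and grips with 3 to 60 N. Pads are 19 mm wide; open, the fingers measure 117 mm over their backs; the gripper's body (75 mm by 190 mm) begins 51 mm behind the grasp point.
Start: joints at [1.181, 0.469, -0.049, 1.532, 0.024, 1.141, -0.082], TCP at [238.338, -631.541, 222.573] pointing down, gripper open.
Joint ranges: [-2.59, 2.59], [-0.33, 1.99], [-1.39, 1.29], [0.1, 2.45], [-1.04, 4.18], [0.21, 1.99], [-2.66, 2.66]. Speed limits (rad/s): [2.57, 2.57, 3.14, 3.14, 3.14, 3.14, 3.14].

INTERFACE

Orientations are given as a rotation vector (axis times angle).
In Python, from station import robot, optics gives the robot as it stands.
- The arm moves only by the shell command python3 -m handwheel 'ROWS' [FORCE]. ROWS is a JSON object of lists of equal length, an entry for each row: "dp": the shift along the tool's x, y, z in mm, a list of three; "rotation": the turn, a rotation vector about the tool's x, y, z in degrees, a list of three; "jaw": the finger opening in mm, from 0 to 87. In form: {"dp": [[dx, dy, dz], ...], "rotation": [[ax, ay, az], ...], "jaw": [jaw, ...]}. A call has 1 to 12 rows; each row shifts and turns the commanded pose from where the row before left it, along the tool's axes as they then stand; what a row does not reach is not made up. A row lasts 1/12 s, in which the tool goes at most 41.7 mm and 7.16 degrees, less where a joint would pass 70% of its speed; a pose out of reach is approached as far as the arm can. A call with a gripper value outside its range is refused whole. The fingers move at their own pace and stop on an object; FORCE is the grip in N (left out, the last holds). Time passes only in rows, so rows that do not move let the fingers close. It gives the time, the measured TCP pose, the force, the opening and the grip force at its end, in the units of the state.
- robot.read_state(): the state, without advancing time (a new reading comes with each control period).
- optics.read_camera(name): name is "scene" or "top" or "wrist"; returns the picture (420x560x3 uint8, blue, green, red); there is no depth.
- optics.camera_info(name): a dict with "fx", "fy", "cx", "cy" (pixels), "k1" (the pictures are not rectified: a ray, as slopes to the right and down, at radius r is drawn at 1 + k1 r^2 times it, then the intrinsics apply), "eye" and "rotation" of the camera in the world. Camera axes: x right, y up, looking along -z (the intrinsics and any distortion apply to the point x, -y, -z); pixel columns grow to the right and rows downward; lengths in mm; the calibration is good to about 2 mm. A picture is of the moment at which its call begins: read the wrist's pose just before it. camera_info takes no time and is no camera call; for the wrist camera it gives the pose at the moment of the call.
- robot.finish_job(): hands the job in; it is judged then, once.
The state is a dict: "time_s": time; "joint_pos": joint angles; "joint_vel": joint speeds; "joint_torque": joint torques, N m; "position": TCP position; "ee_rot": TCP orientation; "force": force on the tool from outside, world axes, zero at the start; "wrist_torque": the same for the moment, N m; "opening": finger opening in mm; "grasp_force": force on a finger pad.
Only numpy, scipy, OpenCV 4.12 (cv2) and the standard library are available. Lean on these libraries where they do the work, as an engineer would, in place of code of your own. Each camera call takes 0.05 s, during which the arm holds its last target. There are 200 camera calls.

TASK

The leak tester's batteries are due for a change: press the white snap tab on its front wall inward, gently and without forcing it against its stop, until the grey battery cover springs up at that edge; then lift the cover off by its rib and lay it flat, rib up, in the middle of the black rubber mat (lay it down, do not drop it). Leave the big white push button and everything else on the cart as it is.

Things in the scene. Friction and masses are not known exactly. Their poses are not given: they have to be found in the camera images.
- tester: Squat black leak tester, a box 200 (its x) by 170 (y) by 70 mm high, fixed to the cart. Origin: centre of its underside; x points from its front wall (nearer the robot, at x = -100 mm) to its rear. The battery bay is in its top, at the front, shut by the cover. Two brass nipples stick out 14 mm at the rear. More than 15 N from the robot damages it or its tab.
- tab_place (a point): Where the middle of the white snap tab's outer face lies when its adjustable stem is half out, at rest: tester's x = -122 mm, y = 0, 42 mm above the cart. A point of the housing: it does not move with the tab. On this tester the real face lies up to 8 mm nearer or farther along x (14 to 30 mm out from the front wall): find it by touch. The face is an upright square, 26 by 26 mm.
- tab_slot (a point): Slot in the front wall where the tab goes in (tester's x = -100 mm, y = 0, 42 mm up). The tab slides straight in along the tester's +x, 10.5 mm to a hard stop, against a spring: 3 N at first, 0.7 N more per mm, 10.4 N at the stop. The cover is let go between 6 and 9.3 mm and jumps up by itself. Let go, the tab springs out again and does not catch the raised cover.
- cover: Battery cover, a loose grey plate 66 (its x) by 86 (y) by 6 mm, 50 to 100 g. Origin: centre of its underside; axes as the tester's. Seated flush in the tester's top with 2 mm of play, origin 59 mm before the tester's and 64 mm above the cart. Ahead of its rib a window 28 by 19 mm, where the tab's barb holds down the cover's front bar.
- cover_front (a point): Middle of the cover's front edge, at its underside (cover's x = -33 mm); 64 mm above the cart while latched, about 74 mm once let go: the rear edge stays down and the cover rests so, sloping about 0.15 rad. It can then be lifted straight up.
- cover_rib (a point): Middle of the top of the cover's rib, the only thing to grip: 34 mm long (x), 14 mm wide (y), standing 22 mm above the plate (top 28 mm above the underside), its middle at the cover's x = +14 mm.
- mat: Black rubber mat, 170 mm square and 3 mm thick, fixed on the cart. Origin: centre of its underside.
- button (a joint): The big white push button on the tester's top, 60 mm across, 18 mm high, behind the battery bay (its middle 40 mm behind the tester's origin); reads 0 up, 0.006 m fully pressed. Not to be pressed.
- tee_table: White nylon T-piece, 44 by 33 mm, 16 mm high, lying on the cart between tester and mat. Origin near its underside below the middle of its long arm. Bystander.
- tee_tester: The other T-piece, same size, lying on the tester's top at the rear left. Bystander.
- ref_gauge: Chrome reference gauge on a round foot, dial 90 mm, 135 mm high, in the middle at the back. Origin: centre of its underside. Bystander.
- hex_holder: Steel hex key holder, a block 30 by 70 by 35 mm with keys in it, towards the left side. Origin: centre of its underside. Bystander.
- tin: Round tin box, 83 mm across, 38 mm high, towards the left side. Origin: centre of its underside. Bystander.
- aneroid: Small blood pressure gauge lying on its back, 54 mm across, 22 mm high, with a 20 mm nipple, towards the right side. Origin: centre of its underside. Bystander.
Things that resemble listed ones, but are neither listed nor needed, are in the scene too. What is shaped like the cover but red or turquoise is not meant.

How it is judged:
By the outcome, as a careful person would: the job done as asked, in the order asked, and still so for the second after the job is handed in, with the robot touching nothing.
It also fails if it takes over 72 s, if anything falls off the work surface, if the arm or the gripper's body presses on something with over 40 N, if the wrist force passes 120 N, or if a joint passes its speed limit or range.

## Working session

There is one attempt and no reset: what is moved stays moved. The work goes in short steps, Python scripts to look and compute and a shell command to move; the robot and the scene stay as the last step left them, time stands still between calls to the robot, and variables do not carry over. Pictures are saved under pics/ and viewed, at most 13 in all, crops included, and the job is handed in when it is done.

```bash
ls; mkdir -p pics; cat > h.py <<'E'
import numpy as np, cv2
from station import robot, optics
from scipy.spatial.transform import Rotation as R
def ray(info,u,v):
    x=(u-info["cx"])/info["fx"]; y=(v-info["cy"])/info["fy"]
    rd=np.hypot(x,y); r=rd
    for _ in range(30): r=rd/(1+info["k1"]*r*r)
    s=r/rd if rd>0 else 1
    d=np.array([x*s,-y*s,-1.]); M=np.array(info["rotation"])
    M=R.from_rotvec(M).as_matrix() if M.size==3 else M
    return np.array(info["eye"],float), M@d
def onz(info,u,v,z):
    e,d=ray(info,u,v); return e+d*(z-e[2])/d[2]
def px(info,p):
    M=np.array(info["rotation"]); M=R.from_rotvec(M).as_matrix() if M.size==3 else M
    c=M.T@(np.array(p,float)-np.array(info["eye"])); x,y=c[0]/-c[2],-c[1]/-c[2]
    k=1+info["k1"]*(x*x+y*y); return np.array([x*k*info["fx"]+info["cx"],y*k*info["fy"]+info["cy"]])
E
python3 - <<'E'
from h import *
print(robot.read_state())
for n in("scene","top","wrist"): print(n,optics.camera_info(n))
for n in("scene","top"): cv2.imwrite(f"pics/{n}0.png",optics.read_camera(n))
E
```

```text
pics
{'time_s': 0.0, 'joint_pos': array([ 1.1810895 ,  0.46940818, -0.04860436,  1.53371547,  0.02410026,
        1.14095066, -0.08231499]), 'joint_vel': array([ 3.48657744e-04, -5.38964742e-04, -1.46530121e-03, -7.76883566e-05,
       -1.64812025e-04, -9.26086063e-04,  5.01745111e-04]), 'joint_torque': array([ 2.94358551e-04, -5.07974195e+01, -8.02958105e-02, -2.36152732e+01,
       -6.13365951e-02,  3.78272461e-02,  1.72667778e-04]), 'position': array([ 238.09887515, -630.97314793,  221.51273857]), 'ee_rot': array([-3.08877924e+00, -5.63391984e-01,  6.33762128e-04]), 'force': array([ 0.44550286, -0.16853841, -0.28643239]), 'wrist_torque': array([-0.00759402, -0.01388329,  0.00283557]), 'grasp_force': 0.0, 'opening': 86.9143691866827}
scene {'fx': 491.81912794417565, 'fy': 491.81912794417565, 'cx': 276.3655192044856, 'cy': 209.7588108562148, 'k1': -0.04181677758605845, 'eye': array([ 973.82963717,  423.59295571, 1049.91795753]), 'rotation': array([0.28039779, 0.67975294, 2.26690988])}
top {'fx': 466.298984973794, 'fy': 466.298984973794, 'cx': 274.45804780746784, 'cy': 210.44965036347187, 'k1': 0.007484450701707045, 'eye': array([ 442.51165513,   -8.976806  , 1388.90487481]), 'rotation': array([ 0.06417461, -0.06240838, -1.58519956])}
wrist {'fx': 295.81088802215487, 'fy': 295.81088802215487, 'cx': 274.5280718436346, 'cy': 211.94866292773312, 'k1': 0.022139741909887406, 'eye': array([ 307.70554079, -605.51124986,  383.08556963]), 'rotation': array([-0.23548493,  0.16577962, -1.20227408])}
```

View pics/top0.png

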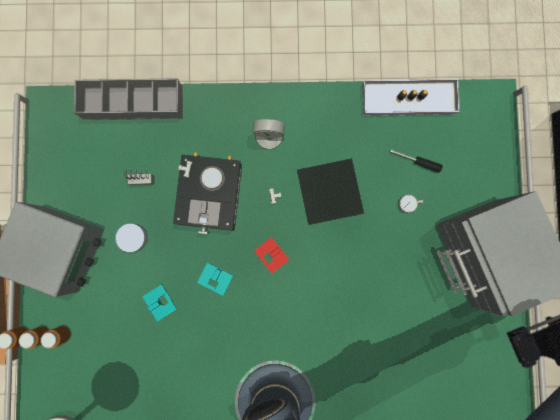

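View pics/scene0.png

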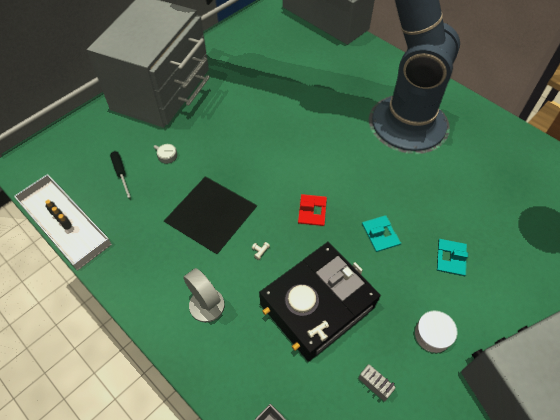

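The top picture shows the tester at (208,192) with its front wall facing down the image, its tab at (203,231) and the grey cover at (205,213). The mat is at (330,191). Could be mistaken for the cover: red plate (272,255) and turquoise plates (215,279) and (159,302). I choose the grey one at (205,213), which is seated in the tester. A close crop comes next.

```bash
python3 - <<'E'
from h import *
im=cv2.imread("pics/top0.png"); info=optics.camera_info("top")
c=cv2.resize(im[145:245,165:300],None,fx=5.5,fy=5.5,interpolation=cv2.INTER_CUBIC); cv2.imwrite("pics/crop1.png",c)
g=im.max(axis=2); m=(g<45).astype(np.uint8)
cs,_=cv2.findContours(m,cv2.RETR_EXTERNAL,cv2.CHAIN_APPROX_NONE)
for k in cs:
    if cv2.contourArea(k)>1500:
        r=cv2.minAreaRect(k); print(r)
        for z in(3,70):
            P=np.array([onz(info,u,v,z)[:2] for u,v in cv2.boxPoints(r)]); print(z,P.round(),P.mean(0).round(1),np.linalg.norm(np.diff(P,axis=0),axis=1).round())
E
```

```text
(no output)
```

View pics/crop1.png

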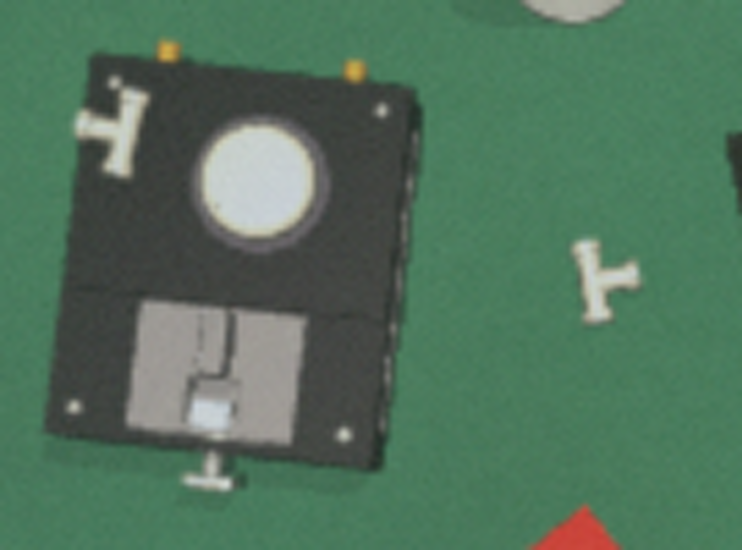

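The crop confirms it: a grey cover with rib in the tester, the tab at crop (208,480), and four screws at (114,82), (381,110), (343,434) and (74,406). Now world coordinates.

```bash
python3 - <<'E'
from h import *
im=cv2.imread("pics/top0.png"); info=optics.camera_info("top")
f=lambda u,v,z:onz(info,165+(u-2.25)/5.5,145+(v-2.25)/5.5,z)[:2]
S=np.array([f(*p,70) for p in[(114,82),(381,110),(343,434),(74,406)]]); print("screws",S.round(1))
ax=(S[0]+S[1]-S[2]-S[3]); print("yaw",np.degrees(np.arctan2(ax[1],ax[0])), "c",S.mean(0))
ay=S[0]+S[3]-S[1]-S[2]; print("yaw y",np.degrees(np.arctan2(-ay[0],ay[1])))
C=np.array([f(*p,70) for p in[(140,300),(307,316),(292,443),(127,428)]]); print("cover",C.round(1),C.mean(0))
print("button",f(258,180,88)); print("tab",f(208,482,55)); print("rib top z92",f(210,340,92))
g=im.max(axis=2); sub=g[150:235,290:375]; m=(sub<60).astype(np.uint8)
cs,_=cv2.findContours(m,cv2.RETR_EXTERNAL,cv2.CHAIN_APPROX_NONE); k=max(cs,key=cv2.contourArea); r=cv2.minAreaRect(k)
P=np.array([onz(info,u+290,v+150,3)[:2] for u,v in cv2.boxPoints(r)]); print("mat",r,P.round(),P.mean(0).round(1),np.linalg.norm(np.diff(P,axis=0),axis=1).round())
for n,(u,v) in dict(red=(272,255),teal=(215,279),teal2=(159,302),tin=(130,238),gauge=(268,133)).items(): print(n,onz(info,u,v,10)[:2].round())
E
```

```text
screws [[699.1 244.6]
 [682.2 105.8]
 [513.8 126.7]
 [530.4 265.2]]
yaw -7.0323169881840215 c [606.36563625 185.59135913]
yaw y -6.878212482611711
cover [[584.8 231.2]
 [575.1 144.9]
 [509.6 153. ]
 [518.6 237.9]] [547.03423602 191.76392908]
button [643.65771091 167.47158885]
tab [490.73360605 198.64155536]
rib top z92 [561.4444722  191.66471409]
mat ((39.997501373291016, 41.188018798828125), (55.108436584472656, 55.47555923461914), 78.2317123413086) [[ 675.  -78.]
 [ 707. -242.]
 [ 544. -271.]
 [ 513. -109.]] [ 609.8 -175.2] [167. 166. 165.]
red [422.   1.]
teal [355. 169.]
teal2 [291. 333.]
tin [479. 419.]
gauge [788.   8.]
```

```bash
python3 - <<'E'
from h import *
a=optics.camera_info("top"); b=optics.camera_info("scene")
# cabinet: point matches top/scene
for (p,q) in [((497,312),(205,42)),((443,270),(180,103))]:
    e,d=ray(a,*p); E,D=ray(b,*q)
    A=np.stack([d,-D],1); t=np.linalg.lstsq(A,E-e,rcond=None)[0]; print((e+d*t[0]).round(),(E+D*t[1]).round())
for z in(0,150,250): print(z,[onz(a,*p,z)[:2].round() for p in[(470,218),(497,312),(443,270),(560,300)]])
u=np.array([np.cos(np.radians(-7)),np.sin(np.radians(-7))]); 
for d in(-150,-122,-59+14): print(d,np.array([606.3,185.6])+d*u)
E
```

```text
[ 260. -609.  100.] [ 249. -597.   96.]
[ 369. -510.  -18.] [ 410. -545.   -8.]
0 [array([ 523., -590.]), array([ 246., -655.]), array([ 370., -503.]), array([ 278., -841.])]
150 [array([ 514., -527.]), array([ 267., -586.]), array([ 378., -450.]), array([ 296., -751.])]
250 [array([ 508., -486.]), array([ 281., -539.]), array([ 383., -414.]), array([ 308., -691.])]
-150 [457.41807725 203.88040151]
-122 [485.2093695 200.4680599]
-45 [561.63542318 191.08412045]
```

```bash
python3 -m handwheel '{"dp":[[0,0,-40],[0,0,-40],[0,0,-40],[23.3,-32.6,0],[23.3,-32.6,0],[23.3,-32.6,0],[23.3,-32.6,0],[23.3,-32.6,0],[23.3,-32.6,0],[23.3,-32.6,0]],"rotation":[[0,0,0],[0,0,0],[0,0,0],[0,0,0],[0,0,0],[0,0,0],[0,0,0],[0,0,0],[0,0,0],[0,0,0]],"jaw":[87,87,87,0,0,0,0,0,0,0]}' 20
```

```text
time_s: 0.93
position: [310.3, -358.3, 342.2]
ee_rot: [-3.09, -0.563, 0.001]
force: [1.0, 0.4, 0.8]
opening: 48.5
grasp_force: 0.0
```

```bash
python3 -m handwheel '{"dp":[[26.3,-25.7,0],[26.3,-25.7,0],[26.3,-25.7,0],[26.3,-25.7,0],[26.3,-25.7,0],[26.3,-25.7,0],[26.3,-25.7,0],[26.3,-25.7,0],[26.3,-25.7,0]],"rotation":[[0,0,0],[0,0,0],[0,0,0],[0,0,0],[0,0,0],[0,0,0],[0,0,0],[0,0,0],[0,0,0]],"jaw":[0,0,0,0,0,0,0,0,0]}' && python3 -m handwheel '{"dp":[[14.6,-34.8,0],[14.6,-34.8,0],[14.6,-34.8,0],[14.6,-34.8,0],[14.6,-34.8,0],[14.6,-34.8,0],[14.6,-34.8,0]],"rotation":[[0,0,0],[0,0,0],[0,0,0],[0,0,0],[0,0,0],[0,0,0],[0,0,0]],"jaw":[0,0,0,0,0,0,0]}' && python3 -m handwheel '{"dp":[[0,0,0],[0,0,0],[0,0,0],[0,0,0],[0,0,0],[0,0,0],[0,0,0],[0,0,0],[0,0,0],[0,0,0],[0,0,0]],"rotation":[[0,0,-7],[0,0,-7],[0,0,-7],[0,0,-7],[0,0,-7],[0,0,-7],[0,0,-7],[0,0,-7],[0,0,-7],[0,0,-7],[0,0,-7]],"jaw":[0,0,0,0,0,0,0,0,0,0,0]}' && python3 -m handwheel '{"dp":[[0,0,0],[0,0,0],[0,0,0],[0,0,0],[0,0,0],[0,0,0],[0,0,0],[0,0,0],[0,0,0],[0,0,0],[0,0,0]],"rotation":[[0,0,-6.85],[0,0,-6.85],[0,0,-6.85],[0,0,-6.85],[0,0,-6.85],[0,0,-6.85],[0,0,-6.85],[0,0,-6.85],[0,0,-6.85],[0,0,-6.85],[0,0,-6.85]],"jaw":[0,0,0,0,0,0,0,0,0,0,0]}' && python3 - <<'E'
from h import *
s=robot.read_state(); print(s["joint_pos"],s["position"],R.from_rotvec(s["ee_rot"]).as_matrix().round(3))
print(optics.camera_info("wrist"))
cv2.imwrite("pics/w1.png",optics.read_camera("wrist"))
E
```

```text
time_s: 1.68
position: [450.2, -58.8, 342.4]
ee_rot: [3.09, 0.563, -0.0]
force: [0.4, -1.4, 0.4]
opening: 1.2
grasp_force: 0.0
time_s: 2.27
position: [459.3, 205.0, 342.4]
ee_rot: [3.09, 0.563, -0.0]
force: [0.6, -0.3, 0.6]
opening: 0.4
grasp_force: 0.0
time_s: 3.18
position: [459.6, 203.3, 342.2]
ee_rot: [-2.061, -2.371, 0.001]
force: [-0.2, 0.3, 0.3]
opening: 0.5
grasp_force: 0.0
time_s: 4.1
position: [459.6, 203.2, 342.2]
ee_rot: [-0.182, -3.136, 0.001]
force: [0.1, 0.4, 0.1]
opening: 0.3
grasp_force: 0.0
[ 0.53479947  0.30149702 -1.26472258  1.71542787  0.29510232  1.34340717
  0.66969104] [459.58201526 203.21566712 342.18956832] [[-0.993  0.116 -0.   ]
 [ 0.116  0.993 -0.001]
 [ 0.    -0.001 -1.   ]]
{'fx': 295.81088802215487, 'fy': 295.81088802215487, 'cx': 274.5280718436346, 'cy': 211.94866292773312, 'k1': 0.022139741909887406, 'eye': array([387.70224356, 211.67724458, 503.82031199]), 'rotation': array([-0.22194517, -0.19733607,  1.44472578])}
```

View pics/w1.png

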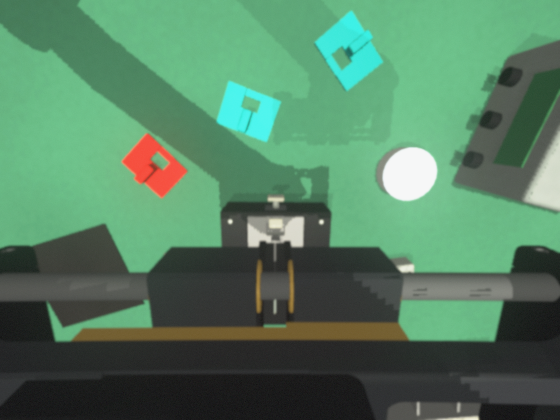

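The wrist view shows the tester's front with screws at about (230,221) and (320,221), and the tab at (276,200). The gripper hides the rest.

```bash
python3 - <<'E'
from h import *
w=optics.camera_info("wrist")
a=onz(w,230,221,70);b=onz(w,320,221,70);print(a,b,(a+b)/2,np.degrees(np.arctan2(-(b-a)[0]*-1,-(b-a)[1]*-1)))
print("tab front/top",onz(w,276,198,55),onz(w,276,198,42))
im=cv2.imread("pics/w1.png"); c=im[185:250,210:345]
cv2.imwrite("pics/w1c.png",cv2.resize(c,None,fx=5,fy=5,interpolation=cv2.INTER_CUBIC))
E
```

```text
[514.21227522 128.34901498  70.        ] [529.75682859 265.52083594  70.        ] [521.9845519  196.93492546  70.        ] 6.465277895153549
tab front/top [489.63130775 202.17369667  55.        ] [492.58040801 201.9099548   42.        ]
```

View pics/w1c.png

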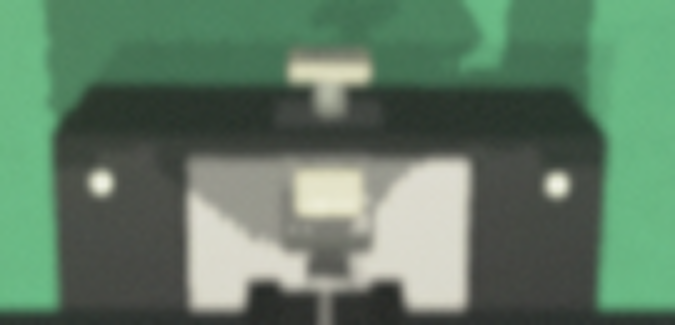

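```bash
python3 -m handwheel '{"dp":[[4,-1,38],[0,0,38],[0,0,38],[0,0,38]],"rotation":[[0,0,0],[0,0,0],[0,0,0],[0,0,0]],"jaw":[0,0,0,0]}'; python3 - <<'E'
from h import *
s=robot.read_state(); print(s["joint_pos"].round(2))
E
python3 -m handwheel '{"dp":[[0,0,38],[0,0,38],[0,0,38],[0,0,25],[0,0,17],[0,0,0],[0,0,0]],"rotation":[[0,0,0],[0,0,0],[0,0,0],[0,0,0],[0,0,0],[0,0,0],[0,0,0]],"jaw":[0,0,0,0,0,0,0]}'; python3 - <<'E'
from h import *
s=robot.read_state(); print(s["joint_pos"].round(2),s["force"],s["position"],R.from_rotvec(s["ee_rot"]).as_matrix().round(3))
E
```

```text
time_s: 4.48
position: [455.6, 202.5, 188.8]
ee_rot: [0.196, 3.135, -0.001]
force: [1.5, -0.6, -0.4]
opening: 0.3
grasp_force: 0.0
[ 0.4   0.44 -1.14  1.94  0.46  1.06  0.5 ]
time_s: 5.07
position: [455.2, 202.9, 34.1]
ee_rot: [-0.193, -3.134, 0.001]
force: [-0.2, 0.1, 0.7]
opening: 0.4
grasp_force: 0.0
[ 0.2   0.64 -0.92  2.07  0.73  0.8   0.28] [-0.21591316  0.06893376  0.72556724] [455.22660042 202.936228    34.10420384] [[-0.992  0.123 -0.002]
 [ 0.123  0.992 -0.001]
 [ 0.002 -0.001 -1.   ]]
```

```bash
Z='grep -E position|force:'; python3 -m handwheel '{"dp":[[-5,0,0],[-5,0,0],[0,0,0]],"rotation":[[0,0,0],[0,0,0],[0,0,0]],"jaw":[0,0,0]}'|$Z
python3 -m handwheel '{"dp":[[-1,0,0],[-1,0,0],[0,0,0]],"rotation":[[0,0,0],[0,0,0],[0,0,0]],"jaw":[0,0,0]}'|$Z
python3 -m handwheel '{"dp":[[-1,0,0],[-1,0,0],[0,0,0]],"rotation":[[0,0,0],[0,0,0],[0,0,0]],"jaw":[0,0,0]}'|$Z
python3 -m handwheel '{"dp":[[-1,0,0],[-1,0,0],[0,0,0]],"rotation":[[0,0,0],[0,0,0],[0,0,0]],"jaw":[0,0,0]}'|$Z
python3 -m handwheel '{"dp":[[-1,0,0],[-1,0,0],[0,0,0]],"rotation":[[0,0,0],[0,0,0],[0,0,0]],"jaw":[0,0,0]}'|$Z
```

```text
position: [468.1, 201.9, 36.0]
force: [0.1, 0.3, -0.2]
grasp_force: 0.0
position: [468.0, 201.4, 34.9]
force: [0.3, 0.8, -0.0]
grasp_force: 0.0
position: [469.8, 201.3, 34.6]
force: [0.3, -0.1, 0.5]
grasp_force: 0.0
position: [471.8, 201.0, 34.5]
force: [0.8, 0.2, -0.2]
grasp_force: 0.0
position: [473.9, 200.8, 34.5]
force: [-0.9, 0.2, -0.6]
grasp_force: 0.0
```

```bash
Z='grep -E position|force:.\['; for i in 1; do python3 -m handwheel '{"dp":[[-1,0,0],[-1,0,0],[0,0,0]],"rotation":[[0,0,0],[0,0,0],[0,0,0]],"jaw":[0,0,0]}'|$Z
python3 -m handwheel '{"dp":[[-1,0,0],[-1,0,0],[0,0,0]],"rotation":[[0,0,0],[0,0,0],[0,0,0]],"jaw":[0,0,0]}'|$Z
python3 -m handwheel '{"dp":[[-1,0,0],[0,0,0]],"rotation":[[0,0,0],[0,0,0]],"jaw":[0,0]}'|$Z
python3 -m handwheel '{"dp":[[-1,0,0],[0,0,0]],"rotation":[[0,0,0],[0,0,0]],"jaw":[0,0]}'|$Z; done
```

```text
position: [475.9, 200.5, 34.5]
force: [-0.1, -0.2, 0.2]
position: [476.5, 200.5, 34.5]
force: [-3.1, -0.2, 1.6]
position: [477.5, 200.3, 34.4]
force: [-4.9, 0.4, 2.4]
position: [478.6, 200.2, 34.4]
force: [-5.3, -0.0, 2.9]
```

```bash
Z='grep -E position|force:.\['; python3 -m handwheel '{"dp":[[-1,0,0],[-1,0,0],[0,0,0]],"rotation":[[0,0,0],[0,0,0],[0,0,0]],"jaw":[0,0,0]}'|$Z
python3 -m handwheel '{"dp":[[-1,0,0],[-1,0,0],[0,0,0]],"rotation":[[0,0,0],[0,0,0],[0,0,0]],"jaw":[0,0,0]}'|$Z
python3 - <<'E'
from h import *
cv2.imwrite("pics/s1.png",optics.read_camera("scene"))
a=cv2.imread("pics/scene0.png")[235:320,305:385].astype(int);b=cv2.imread("pics/s1.png")[235:320,305:385].astype(int)
# pixels of cover zone
print(np.abs(a-b).max(2)[10:65,10:60].mean())
c=np.hstack([a,b]).astype(np.uint8); cv2.imwrite("pics/s1c.png",cv2.resize(c,None,fx=4.8,fy=4.8,interpolation=cv2.INTER_CUBIC))
E
```

```text
position: [480.2, 200.0, 34.4]
force: [-6.3, 0.5, 3.9]
position: [481.6, 199.8, 34.4]
force: [-7.4, -0.5, 4.6]
31.988
```

View pics/s1c.png

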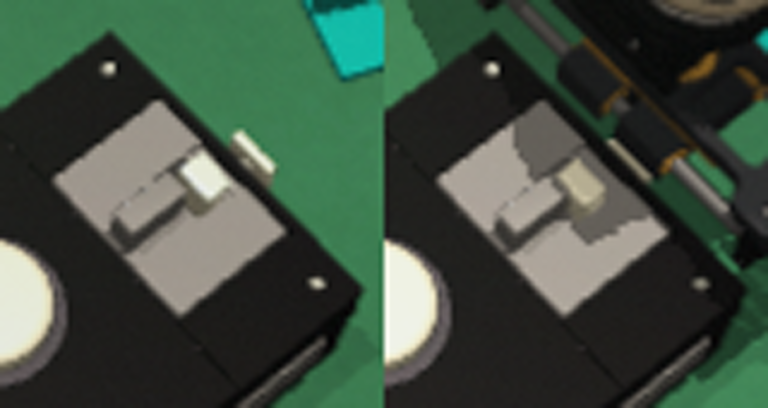

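The cover is still flush in both halves of the pair (left before, right now), at about 5 mm depth. I'll go on in 1 mm steps, checking the picture each time.

```bash
cat > pop.py <<'E'
from h import *
a=cv2.imread("pics/s1.png")[240:318,315:385].astype(int);b=optics.read_camera("scene")
print("diff",np.abs(a-b[240:318,315:385]).max(2).mean().round(2)); cv2.imwrite("pics/slast.png",b)
E
Z='grep -E position|force:.\['; python3 pop.py; python3 -m handwheel '{"dp":[[-1,0,-0.5],[0,0,0]],"rotation":[[0,0,0],[0,0,0]],"jaw":[0,0]}'|$Z; python3 pop.py
python3 -m handwheel '{"dp":[[-1,0,-0.5],[0,0,0]],"rotation":[[0,0,0],[0,0,0]],"jaw":[0,0]}'|$Z; python3 pop.py
```

```text
diff 1.38
position: [482.1, 199.7, 34.5]
force: [-7.3, 0.9, 1.9]
diff 2.47
position: [482.5, 199.6, 34.6]
force: [-6.5, 0.7, 0.5]
diff 3.45
```

```bash
Z='grep -E position|force:.\['; python3 -m handwheel '{"dp":[[-1,0,0],[0,0,0]],"rotation":[[0,0,0],[0,0,0]],"jaw":[0,0]}'|$Z; python3 pop.py
python3 -m handwheel '{"dp":[[-1,0,0],[0,0,0]],"rotation":[[0,0,0],[0,0,0]],"jaw":[0,0]}'|$Z; python3 pop.py
```

```text
position: [483.5, 199.5, 34.6]
force: [-7.5, 1.5, -0.1]
diff 9.64
position: [484.4, 199.4, 34.6]
force: [-9.2, 1.3, -0.0]
diff 9.8
```

The difference jumped, so the cover has probably been released. I'll back off and check.

```bash
python3 -m handwheel '{"dp":[[3,0,0],[8,0,0],[15,0,0],[15,0,0],[0,0,-38],[0,0,-38],[0,0,-38],[0,0,-38],[0,0,0]],"rotation":[[0,0,0],[0,0,0],[0,0,0],[0,0,0],[0,0,0],[0,0,0],[0,0,0],[0,0,0],[0,0,0]],"jaw":[0,0,0,0,0,40,40,40,40]}'
python3 - <<'E'
from h import *
s=robot.read_state(); print(s["joint_pos"].round(2),s["position"].round(1))
b=optics.read_camera("scene");t=optics.read_camera("top");w=optics.read_camera("wrist")
for n,i in(("s2",b),("t2",t),("w2",w)): cv2.imwrite(f"pics/{n}.png",i)
c=np.hstack([cv2.resize(b[235:320,305:385],(400,425),interpolation=cv2.INTER_CUBIC),cv2.resize(t[190:245,180:231],(394,425),interpolation=cv2.INTER_CUBIC)]); cv2.imwrite("pics/c2.png",c)
E
```

```text
time_s: 9.37
position: [451.3, 207.1, 194.5]
ee_rot: [0.191, 3.122, 0.009]
force: [0.5, 1.3, -0.8]
opening: 19.8
grasp_force: 0.0
[ 0.4   0.42 -1.16  1.95  0.45  1.05  0.5 ] [451.3 207.1 194.5]
```

View pics/c2.png

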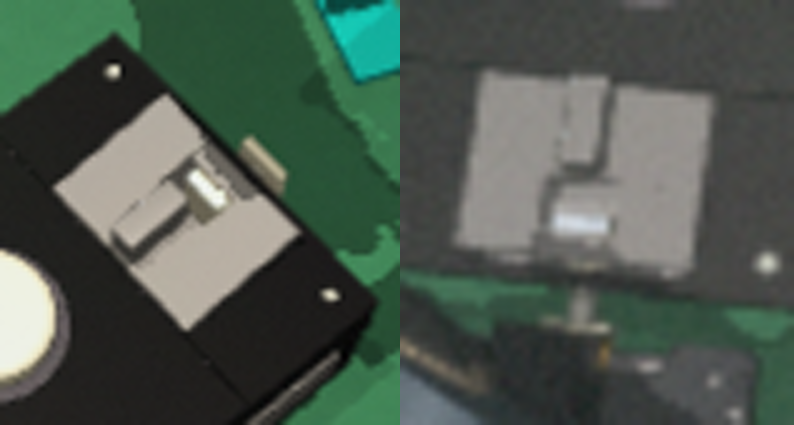

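The cover has sprung up at the front: in the scene crop its front edge stands clear at (230,180), and the tab is back out. Rib in the top crop: around (583,118).

```bash
python3 - <<'E'
from h import *
a=optics.camera_info("top"); b=optics.camera_info("scene")
p=(180+(583-400)/394*51,190+118/425*55); q=(305+150/5,235+213/5)
print(onz(a,*p,95),onz(b,*q,95))
f=lambda u,v,z:onz(a,180+(u-400)/394*51,190+v/425*55,z)[:2]
print("rear corners",f(480,70,70),f(713,95,70),"front",f(457,243,80),f(690,272,80))
s=robot.read_state(); P=s["position"];M=R.from_rotvec(s["ee_rot"]).as_matrix(); print(M.round(3))
u=np.array([.9925,-.122]); t=np.array([606.3,185.6])-41*u; print("rib",t, "tool shift to above z150",M.T@(np.array([*t,150])-P))
E
```

```text
[564.31535977 188.64175551  95.        ] [564.6231759  191.70023106  95.        ]
rear corners [584.98938915 230.30579226] [574.42664162 144.61904512] front [520.77059765 236.90708206] [508.90623105 152.20239925]
[[-0.992  0.123  0.002]
 [ 0.123  0.992 -0.001]
 [-0.002 -0.001 -1.   ]]
rib [565.6075 190.602 ] tool shift to above z150 [-118.47631019    1.80493384   38.06264742]
```

```bash
python3 -m handwheel '{"dp":[[-30.5,0,14],[-30.5,0,14],[-30.5,1,14],[-30.5,1,14],[0,0,0],[0,0,0],[0,0,0],[0,0,0]],"rotation":[[0,0,0],[0,0,0],[0,0,0],[0,0,0],[0,4.3,0],[0,4.3,0],[0,0,0],[0,0,0]],"jaw":[40,40,40,40,40,40,40,40]}'
cat > rel.py <<'E'
from h import *
import sys
s=robot.read_state(); P=s["position"];M=R.from_rotvec(s["ee_rot"]).as_matrix(); print(M.round(3),s["joint_pos"].round(2),s["force"].round(1))
u=np.array([.9925,-.122]); t=np.array([606.3,185.6])-43.3*u; print("shift",M.T@(np.array([*t,77.5])-P))
E
python3 rel.py
```

```text
time_s: 10.18
position: [568.0, 190.7, 129.3]
ee_rot: [-0.183, -2.985, -0.013]
force: [0.3, -0.1, -0.1]
opening: 40.2
grasp_force: 0.0
[[-0.981  0.122 -0.15 ]
 [ 0.121  0.992  0.018]
 [ 0.151 -0.001 -0.989]] [ 0.3   0.73 -1.    1.67  0.53  1.21  0.6 ] [ 0.3 -0.1 -0.1]
shift [-3.21699149 -0.38990738 51.87846701]
```

```bash
python3 -m handwheel '{"dp":[[-3,0,20],[0,0,15],[0,0,8],[0,0,0]],"rotation":[[0,0,0],[0,0,0],[0,0,0],[0,0,0]],"jaw":[40,40,40,40]}'; python3 rel.py; python3 - <<'E'
from h import *
b=optics.read_camera("scene");t=optics.read_camera("top")
c=np.hstack([cv2.resize(b[225:320,290:385],(400,400),interpolation=cv2.INTER_CUBIC),cv2.resize(t[170:240,170:240],(400,400),interpolation=cv2.INTER_CUBIC)]); cv2.imwrite("pics/c3.png",c)
E
```

```text
time_s: 10.52
position: [562.3, 191.1, 86.9]
ee_rot: [-0.179, -2.984, -0.01]
force: [-0.1, -0.8, 0.3]
opening: 39.9
grasp_force: 0.0
[[-0.981  0.119 -0.151]
 [ 0.118  0.993  0.015]
 [ 0.152 -0.003 -0.988]] [ 0.28  0.77 -0.97  1.71  0.57  1.14  0.58] [-0.1 -0.8  0.3]
shift [-2.44333482 -0.11325131  9.11390947]
```

View pics/c3.png

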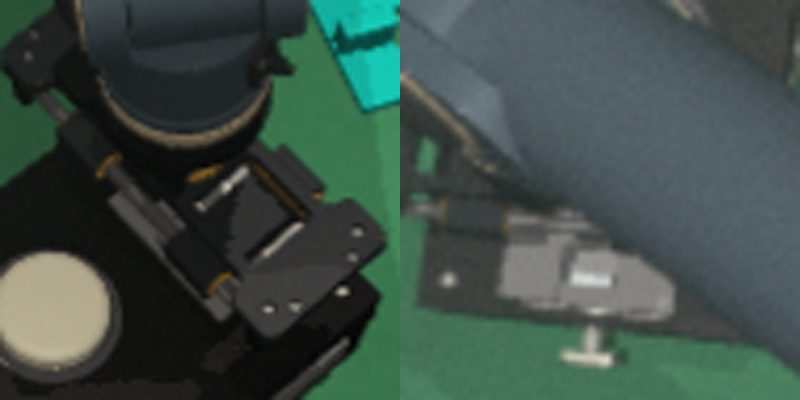

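The gripper hides the rib, but the window and the tab line up with the fingers' centre line. I'll descend and close lightly first.

```bash
python3 -m handwheel '{"dp":[[-2.4,0,5],[0,0,3.5],[0,0,0],[0,0,0]],"rotation":[[0,0,0],[0,0,0],[0,0,0],[0,0,0]],"jaw":[40,40,40,24]}' 5; python3 -m handwheel '{"dp":[[0,0,0],[0,0,0],[0,0,0],[0,0,0],[0,0,0],[0,0,0],[0,0,0],[0,0,0]],"rotation":[[0,0,0],[0,0,0],[0,0,0],[0,0,0],[0,0,0],[0,0,0],[0,0,0],[0,0,0]],"jaw":[15,8,8,8,8,8,8,8]}' 5
```

```text
time_s: 10.95
position: [565.8, 191.5, 79.8]
ee_rot: [-0.182, -2.986, -0.014]
force: [-0.6, 0.4, -1.3]
opening: 37.7
grasp_force: 0.0
time_s: 11.62
position: [565.9, 191.6, 79.9]
ee_rot: [-0.182, -2.986, -0.014]
force: [0.8, -0.2, 0.7]
opening: 14.2
grasp_force: 5.0
```

```bash
python3 -m handwheel '{"dp":[[0,0,0],[0,0,0],[0.3,0,-2],[0.6,0,-4],[0.9,0,-6],[1.5,0,-10],[3,0,-20],[3,0,-20],[0,0,0]],"rotation":[[0,0,0],[0,0,0],[0,0,0],[0,0,0],[0,0,0],[0,0,0],[0,0,0],[0,0,0],[0,0,0]],"jaw":[8,8,8,8,8,8,8,8,8]}' 25; python3 - <<'E'
from h import *
s=robot.read_state(); print(s["joint_pos"].round(2),R.from_rotvec(s["ee_rot"]).as_matrix().round(3))
b=optics.read_camera("scene");t=optics.read_camera("wrist")
c=np.hstack([cv2.resize(b[205:320,280:395],(400,400),interpolation=cv2.INTER_CUBIC),cv2.resize(t[150:350,175:375],(400,400),interpolation=cv2.INTER_CUBIC)]); cv2.imwrite("pics/c4.png",c)
E
```

```text
time_s: 12.37
position: [567.7, 193.5, 147.3]
ee_rot: [-0.182, -2.993, -0.019]
force: [-0.3, 0.7, 0.4]
opening: 13.7
grasp_force: 25.0
[ 0.3   0.71 -1.02  1.66  0.52  1.23  0.61] [[-0.982  0.122 -0.142]
 [ 0.12   0.993  0.021]
 [ 0.143  0.004 -0.99 ]]
```

View pics/c4.png

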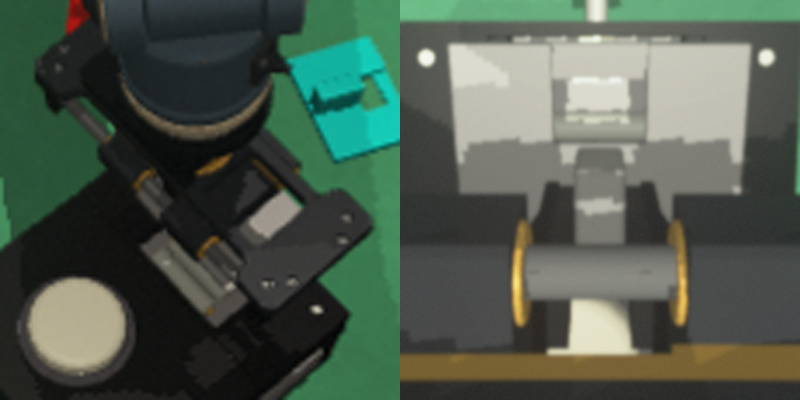

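The cover is held by its rib, clear of the tester, and looks square to the fingers. Level it, then carry it over the mat.

```bash
python3 -m handwheel '{"dp":[[0,0,0],[0,0,0],[0,0,0],[-4.3,-15,0],[-8.6,-30,0],[-8.6,-30,0],[-8.6,-30,0],[-8.6,-30,0],[-8.6,-30,0],[-8.6,-30,0]],"rotation":[[0,-4.2,0],[0,-4.2,0],[0,0,0],[0,0,0],[0,0,0],[0,0,0],[0,0,0],[0,0,0],[0,0,0],[0,0,0]],"jaw":[8,8,8,8,8,8,8,8,8,8]}'; python3 -m handwheel '{"dp":[[-8.6,-30,0],[-8.6,-30,0],[-8.6,-30,0],[-8.6,-30,0],[-8.6,-30,0],[-4.3,-15,0],[0,0,0],[0,0,0],[0,0,0]],"rotation":[[0,0,0],[0,0,0],[0,0,0],[0,0,0],[0,0,0],[0,0,0],[0,0,0],[0,0,0],[0,0,0]],"jaw":[8,8,8,8,8,8,8,8,8]}'; cat > m.py <<'E'
from h import *
s=robot.read_state(); P=s["position"];M=R.from_rotvec(s["ee_rot"]).as_matrix(); print(P.round(1),M.round(3),s["joint_pos"].round(2),s["force"].round(1))
t=np.array([609.8,-175.2])-16*M[:2,0]; print("shift",M.T@(np.array([*t,P[2]])-P))
E
python3 m.py; python3 - <<'E'
from h import *
b=optics.read_camera("scene");t=optics.read_camera("wrist")
cv2.imwrite("pics/b5.png",b);cv2.imwrite("pics/w5.png",t)
c=np.hstack([cv2.resize(b[135:275,140:280],(400,400),interpolation=cv2.INTER_CUBIC),cv2.resize(t[90:370,135:415],(400,400),interpolation=cv2.INTER_CUBIC)]); cv2.imwrite("pics/c5.png",c)
E
```

```text
time_s: 13.3
position: [597.6, -11.0, 141.5]
ee_rot: [-0.192, -3.129, -0.001]
force: [1.0, 0.8, -1.2]
opening: 13.4
grasp_force: 25.0
time_s: 14.05
position: [624.3, -176.0, 142.0]
ee_rot: [-0.187, -3.132, -0.003]
force: [-0.6, 0.8, -0.8]
opening: 14.2
grasp_force: 25.0
[ 624.3 -176.   142. ] [[-0.993  0.119 -0.004]
 [ 0.119  0.993  0.002]
 [ 0.005  0.002 -1.   ]] [ 0.85  0.71 -0.99  1.64  0.64  1.15  1.15] [-0.6  0.8 -0.8]
shift [-1.47238097 -0.91006157 -0.00848687]
```

View pics/c5.png

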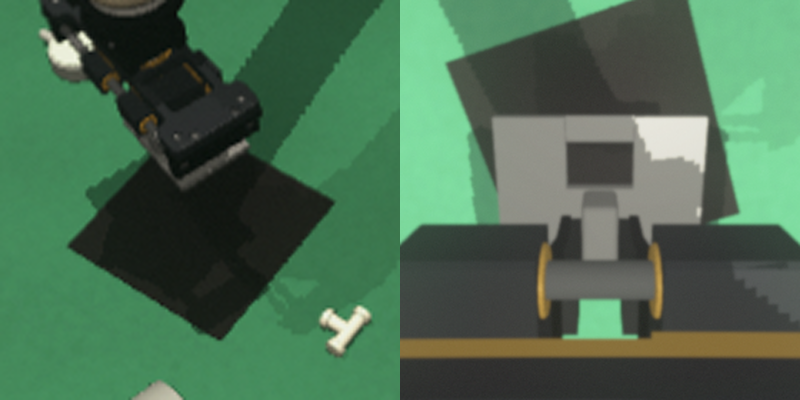

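```bash
python3 - <<'E'
from h import *
w=optics.camera_info("wrist")
for z in(125,130,135,140,145):
    a=onz(w,200.1,171.9,z);b=onz(w,350.6,171.2,z); print(z,np.linalg.norm(a-b).round(1),((a+b)/2).round(1))
E
```

```text
125 91.0 [ 577.  -169.5  125. ]
130 88.5 [ 576.3 -169.4  130. ]
135 85.9 [ 575.7 -169.4  135. ]
140 83.4 [ 575.  -169.3  140. ]
145 80.8 [ 574.3 -169.3  145. ]
```

Front edge height and cover centre (608.5, -173.4) match what was expected. Lower it.

```bash
Z='grep -E position|force:.\['; python3 -m handwheel '{"dp":[[-1.5,-1.6,20],[0,0,30],[0,0,30],[0,0,20],[0,0,10],[0,0,6],[0,0,3],[0,0,0],[0,0,0]],"rotation":[[0,0,0],[0,0,0],[0,0,0],[0,0,0],[0,0,0],[0,0,0],[0,0,0],[0,0,0],[0,0,0]],"jaw":[8,8,8,8,8,8,8,8,8]}'|$Z; python3 -m handwheel '{"dp":[[0,0,1],[0,0,1],[0,0,0]],"rotation":[[0,0,0],[0,0,0],[0,0,0]],"jaw":[8,8,8]}'|$Z;  python3 -m handwheel '{"dp":[[0,0,1],[0,0,0]],"rotation":[[0,0,0],[0,0,0]],"jaw":[8,8]}'|$Z; python3 m.py
```

```text
position: [626.4, -179.8, 24.6]
force: [-0.4, 0.0, -0.5]
position: [625.7, -180.3, 21.7]
force: [0.2, -0.4, -0.4]
position: [625.4, -180.2, 20.2]
force: [-0.3, -0.1, -0.6]
[ 625.4 -180.2   20.2] [[-0.993  0.122 -0.003]
 [ 0.122  0.993  0.   ]
 [ 0.003 -0.    -1.   ]] [ 0.79  0.84 -0.88  1.71  0.77  0.97  1.06] [-0.3 -0.1 -0.6]
shift [ 4.50631721e-02  3.07375186e+00 -3.95109907e-04]
```

```bash
Z='grep -E position|force:.\['; python3 -m handwheel '{"dp":[[0,1.5,1],[0,0,0.5],[0,0,0]],"rotation":[[0,0,0],[0,0,0],[0,0,0]],"jaw":[8,8,8]}'|$Z; python3 -m handwheel '{"dp":[[0,0,0.5],[0,0,0.5],[0,0,0]],"rotation":[[0,0,0],[0,0,0],[0,0,0]],"jaw":[8,8,8]}'|$Z;  python3 -m handwheel '{"dp":[[0,0,1],[0,0,0]],"rotation":[[0,0,0],[0,0,0]],"jaw":[8,8]}'|$Z; python3 -m handwheel '{"dp":[[0,0,1],[0,0,0]],"rotation":[[0,0,0],[0,0,0]],"jaw":[8,8]}'|$Z
```

```text
position: [625.5, -178.3, 18.5]
force: [-0.5, 1.1, -2.1]
position: [625.5, -178.6, 17.5]
force: [-0.4, 0.2, -0.3]
position: [625.8, -178.6, 16.8]
force: [0.5, 0.2, -0.4]
position: [625.7, -178.6, 16.7]
force: [-2.7, 0.7, 6.0]
```

Touchdown at 16.7, as predicted. Release and withdraw straight up.

```bash
python3 -m handwheel '{"dp":[[0,0,-0.5],[0,0,0],[0,0,0],[0,0,0],[0,0,0]],"rotation":[[0,0,0],[0,0,0],[0,0,0],[0,0,0],[0,0,0]],"jaw":[15,18,22,30,36]}' 5; python3 -m handwheel '{"dp":[[0,0,0],[0,0,-4],[0,0,-10],[0,0,-25],[0,0,-35],[0,0,-35],[0,0,-35],[35,0,0],[35,0,0],[35,0,0],[35,0,0],[0,0,0]],"rotation":[[0,0,0],[0,0,0],[0,0,0],[0,0,0],[0,0,0],[0,0,0],[0,0,0],[0,0,0],[0,0,0],[0,0,0],[0,0,0],[0,0,0]],"jaw":[36,36,36,36,36,36,36,36,36,36,36,36]}'; python3 - <<'E'
from h import *
cv2.imwrite("pics/fin.png",optics.read_camera("scene"));t=optics.read_camera("top");cv2.imwrite("pics/fint.png",t);cv2.imwrite("pics/finw.png",optics.read_camera("wrist"))
E
```

```text
time_s: 16.57
position: [625.5, -178.6, 16.0]
ee_rot: [-0.191, -3.132, -0.0]
force: [-0.6, 1.3, 1.0]
opening: 28.5
grasp_force: 0.0
time_s: 17.57
position: [480.0, -160.9, 160.0]
ee_rot: [-0.189, -3.125, 0.006]
force: [-0.5, 0.1, -0.3]
opening: 36.1
grasp_force: 0.0
```

View pics/fin.png

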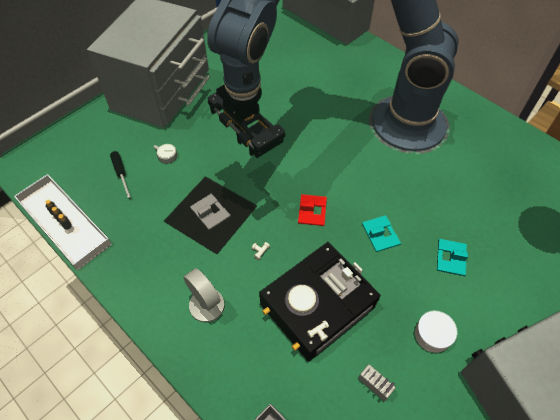

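The cover lies flat, rib up, on the mat at (210,211). Everything else looks undisturbed. Quick check of the centring, then hand in.

```bash
python3 - <<'E'
from h import *
b=cv2.imread("pics/fin.png"); i=optics.camera_info("scene")
g=b.min(axis=2); m=np.zeros_like(g); m[190:232,185:235]=(g[190:232,185:235]>70)
c=max(cv2.findContours(m,0,1)[0],key=cv2.contourArea); r=cv2.minAreaRect(c)
P=np.array([onz(i,u,v,9) for u,v in cv2.boxPoints(r)]); print(r,P.round(),P.mean(0).round(1))
E
python3 -c "
from station import robot
print(robot.finish_job())"
```

```text
((209.6275634765625, 210.46896362304688), (32.41455841064453, 25.602802276611328), 49.76364517211914) [[ 637. -224.    9.]
 [ 568. -228.    9.]
 [ 581. -132.    9.]
 [ 648. -131.    9.]] [ 608.4 -178.8    9. ]
the job is handed in; nothing more can be done
None
```

The job is handed in: I pressed the tab until the cover sprang up, lifted the cover off by its rib, and laid it flat, rib up, within about 4 mm of the mat's middle. The tab reading peaked at about 9 N, nothing else looks moved in the last picture, and it took about 18 s of the 72 s; no verdict was returned.

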